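# Clear the service cover of a desktop computer and hold it half open

### The arm

A 6-joint arm with a two-finger parallel gripper is mounted at the origin on the work surface. World frame = base frame: x ahead of the robot, y to its left, z up, the work surface at z = 0. Lengths are in mm, angles in rad, forces in N, time in s.
With the tool pointing down it reaches from about 275 to 750 mm from the base axis. Payload 10.2 kg.
Tool frame: the origin (TCP) lies midway between the tips of the shut fingers; the grasp point (between the pads) lies 19 mm behind it; z points along the fingers, y is the direction in which the jaws open and shut (so a half turn about z gives the same grasp; the last joint's range is limited). The gripper opens to 85 mm and grips with 20 to 120 N. Pads are 22 mm wide; open, the fingers measure 114 mm over their backs; the gripper's body (76 mm by 85 mm) begins 54 mm behind the grasp point. The pads swing forward as they close: fully open they stand 13 mm farther back than shut.
Start: joints at [1.1, 0.313, 1.498, -0, 1.331, -0.223], TCP at [128.78, 508.966, 231.294] pointing down, gripper open.
Joint ranges: [-2.94, 2.94], [-0.97, 2.17], [0.19, 2.56], [-1.23, 4.37], [0.02, 3.11], [-2.88, 2.88]. Speed limits (rad/s): [2.39, 2.39, 3.01, 3.14, 3.14, 3.14].

### API

Orientations are given as a unit quaternion [w, x, y, z].
In Python, from rig import sense, optics, ctrl gives the robot as it stands.
- The arm moves only by the tool play_rows, never from a script. Its argument "plan" is a list of rows, each a list of 7 numbers: the shift along the world's x, y, z in mm, then the turn, a rotation vector about the world's x, y, z in rad, then the opening, from -1 (shut) to 1 (fully open), so that 0 is half open. A call has 1 to 5 rows; each row shifts and turns the pose as measured when the row begins; what a row does not reach is not made up. A row lasts 1/12 s, in which the tool goes at most 41.7 mm and 7.16 degrees, less where a joint would pass 70% of its speed; a pose out of reach is approached as far as the arm can. A call is refused whole if a number of a shift passes 41.7 or a number of a turn 0.125, either way. A call with a gripper value outside its range is refused whole. The fingers move at their own pace and stop on an object; "grip_force" is the grip in N (left out, the last holds). Time passes only in rows, so rows that do not move let the fingers close. It gives the time, the measured TCP pose, the force and the opening at its end, in the units of the state.
- sense(): the state, without advancing time (a new reading comes with each control period).
- optics.capture(name): name is "scene" or "top" or "wrist"; returns a dict with "img" (384x512x3 uint8, blue, green, red), "fx", "fy", "cx", "cy" (pixels), "world_to_cam" (4x4, takes a point from world to camera coordinates). Camera axes: x right, y up, looking along -z (the intrinsics and any distortion apply to the point x, -y, -z); pixel columns grow to the right and rows downward; lengths in mm; the calibration is good to about 2 mm. A picture is of the moment at which its call begins. There is no depth.
- ctrl.finish_job(): hands the job in, once; it reports no verdict.
The state is a dict: "time_s": time; "joints": joint angles; "dq": joint speeds; "tau": joint torques, N m; "eef_pos": TCP position; "ee_rot": TCP orientation; "force": force on the tool from outside, world axes, zero at the start; "wrist_torque": the same for the moment, N m; "grip_width": opening from 0.0 (shut) to 1.0 (fully open).
Only numpy, scipy, OpenCV 4.12 (cv2) and the standard library are available. Lean on these libraries where they do the work, as an engineer would, in place of code of your own. Each camera call takes 0.05 s, during which the arm holds its last target. There are 200 camera calls.

### The job

A colleague needs to look inside the compact computer on the bench: take the tub of screws off its closed cover and set it down upright in the empty blue tray (do not drop it), then lift the sprung cover (it has a blue handle bar in front) to 45 degrees and hold it there. The cover shuts by itself if let go, so finish while still holding it still at that angle; leave the mouse, the spray can and the screwdriver where they are.

Things in the scene. Friction and masses are not known exactly. Their poses are not given: they have to be found in the camera images.
- pc_case: Compact desktop computer lying flat, fixed to the bench: dark steel box 280 (its x) x 240 (its y) x 90 mm high with a 6 mm fixed deck over the rear 80 mm. Origin: centre of the underside; its x axis points from its front (towards the robot, grey trim) to its rear.
- cover (a joint): Opening angle of the computer's grey hinged cover in rad: 0 shut (level), 0.785 is 45 degrees, stop at 1.5. The front edge rises as it opens. Its weight (about 0.35 kg) and a spring shut it from every angle; at 45 degrees it takes 3 to 5 N upwards at the handle bar to hold.
- cover_hinge (a point): Middle of the cover's hinge line, which runs along the computer's y axis, 90 mm above the bench and 60 mm behind the computer's centre. The cover, 200 x 240 x 6 mm, reaches from here forwards (to the computer's -x) to its front face; its underside is at the hinge's height.
- cover_handle (a point): Middle of the cover's handle: a blue round bar 12 mm thick and 120 mm long, parallel to the hinge, 35 mm ahead of the cover's front edge and carried by an arm 12 mm thick at each end, so that there is 29 mm of free space between bar and edge and 40 mm or more below the bar. 235 mm from the hinge; 93 mm above the bench when shut. It moves with the cover. The bar can turn between gripper pads that pinch it across its thickness.
- tub: Closed round tub of screws, white with an orange lid, 56 mm in diameter and 40 mm high, about 0.12 kg, standing on the shut cover (top of cover 96 mm above the bench). Origin: centre of its underside; z points up out of its lid.
- blue_tray: Empty light-blue open tray, fixed, 180 (its x) x 130 (its y) x 35 mm high, walls and floor 4 mm thick. Origin: centre of the underside. To the left or the right of the computer.
- grey_tray: Grey open tray of the same size, fixed, holding a drive and two adapters; not for the tub. Origin: centre of the underside.
- mouse: White computer mouse 100 x 58 x 32 mm, loose, between robot and computer. Leave alone. Origin: centre of the underside.
- air_can: White spray can, 64 mm in diameter, 190 mm high, loose, upright, on the right, beyond the tray. Leave alone. Origin: centre of the underside.
- screwdriver: Screwdriver lying on the bench between robot and computer, loose. Leave alone. Origin: under its middle.
Not all that is in view belongs to the job. Leave any pink or red look-alike of the tub alone.

How it is judged:
By the outcome, as a careful person would: the job done as asked, in the order asked, and still so for the second after the job is handed in, while the arm keeps its last pose, push and grip.
It also fails if it takes over 61 s, if anything falls off the work surface, if the arm or the gripper's body presses on something with over 40 N, if the wrist force passes 120 N, or if a joint passes its speed limit or range.

## Working session

There is one attempt and no reset: what is moved stays moved. The work goes in short steps, Python scripts to look and compute and a tool call to move; the robot and the scene stay as the last step left them, time stands still between calls to the robot, and variables do not carry over. Pictures are saved under pics/ and viewed, about 8 in all and at most 12, crops included, and the job is handed in when it is done.

Besides the shell and the picture viewer there is one more tool, called after ">>>" by a JSON object that holds its "method" and its "body". play_rows: Moves the arm, as the interface text tells. Its arguments: {"type":"object","properties":{"plan":{"type":"array"},"grip_force":{"type":"number"}},"required":["plan"]}

```bash
mkdir -p pics
cat > h.py <<'E'
import numpy as np, cv2
from rig import sense, optics, ctrl
def ray(c,u,v):
    M=np.array(c["world_to_cam"]);R=M[:3,:3];t=M[:3,3]
    d=R.T@np.array([(u-c["cx"])/c["fx"],-(v-c["cy"])/c["fy"],-1]);o=-R.T@t
    return o,d
def atz(c,u,v,z):
    o,d=ray(c,u,v);return o+d*(z-o[2])/d[2]
def proj(c,p):
    M=np.array(c["world_to_cam"]);q=M[:3,:3]@np.array(p,float)+M[:3,3]
    return c["cx"]-c["fx"]*q[0]/q[2], c["cy"]+c["fy"]*q[1]/q[2]
E
python3 - <<'E'
from h import *
import pickle
for n in("scene","top"):
    c=optics.capture(n);pickle.dump(c,open(n+".pkl","wb"))
    cv2.imwrite(f"pics/{n}.png",cv2.resize(c["img"],(800,600),interpolation=cv2.INTER_CUBIC))
    print(n,{k:v for k,v in c.items() if k!="img"})
print(sense())
E
```

```text
scene {'fx': 363.38609309358753, 'fy': 363.38609309358753, 'cx': 256.8000199794425, 'cy': 188.2796534078877, 'world_to_cam': array([[ 6.06433398e-01,  7.94772630e-01, -2.39791587e-02,
        -3.16813278e+02],
       [-3.89519869e-01,  3.23234978e-01,  8.62434590e-01,
         1.30378067e+02],
       [ 6.93190310e-01, -5.13668780e-01,  5.05600216e-01,
        -1.31489723e+03],
       [ 0.00000000e+00,  0.00000000e+00,  0.00000000e+00,
         1.00000000e+00]])}
top {'fx': 375.0349414281123, 'fy': 375.0349414281123, 'cx': 254.27328758636062, 'cy': 190.98740286073735, 'world_to_cam': array([[ 2.20714636e-02, -9.99685698e-01, -1.18892742e-02,
        -7.16566069e+00],
       [ 9.88711769e-01,  2.00632946e-02,  1.48480647e-01,
        -5.67691229e+02],
       [-1.48195441e-01, -1.50322505e-02,  9.88843841e-01,
        -1.06708836e+03],
       [ 0.00000000e+00,  0.00000000e+00,  0.00000000e+00,
         1.00000000e+00]])}
{'time_s': 0.1, 'joints': array([ 1.09957937e+00,  3.13380900e-01,  1.49832517e+00, -1.05750550e-06,
        1.33104862e+00, -2.23421501e-01]), 'dq': array([ 0.00131737,  0.00031587, -0.00285548,  0.00119049, -0.00180786,
        0.00027388]), 'tau': array([ 1.96971472e-03, -4.12901008e+01, -2.60142320e+01, -1.37153256e-04,
        3.03065935e-03,  5.38395398e-06]), 'eef_pos': array([128.68185171, 508.74927249, 230.81257565]), 'ee_rot': array([-1.97283052e-04,  1.23580839e-01,  9.92334338e-01, -5.46499399e-04]), 'force': array([-0.14784148,  0.1003435 ,  0.32269051]), 'wrist_torque': array([-0.00494309, -0.02227787, -0.00914291]), 'grip_width': 0.9992522984351583}
```

View pics/top.png

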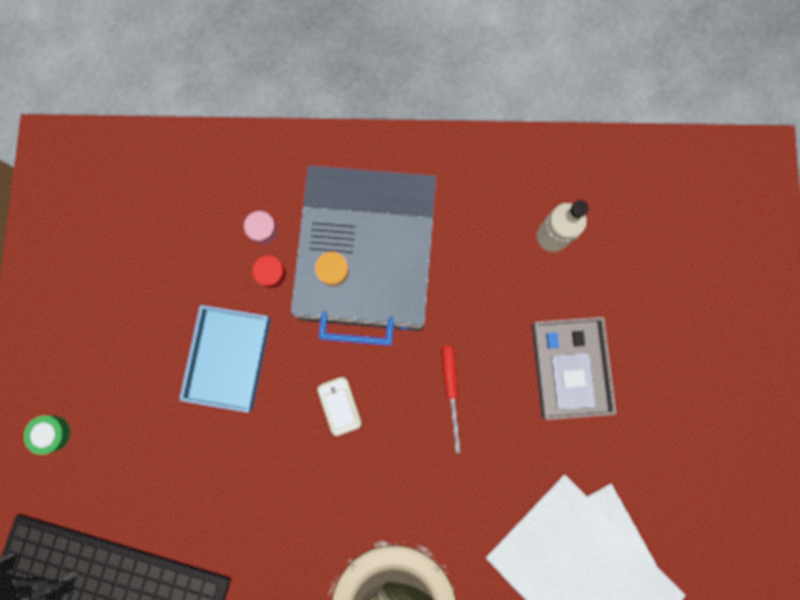

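View pics/scene.png

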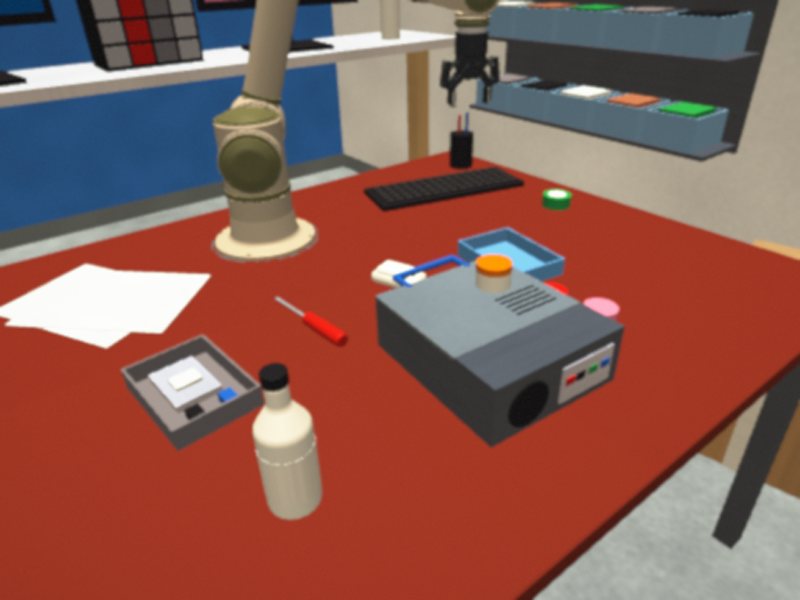

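Candidates (top picture, 800x600): orange lid (331,268) on the cover; red disc (267,270); pink disc (259,226); green/white roll (43,434). The orange-lidded one on the cover fits the description. The blue tray is at (225,358), the handle bar runs from about (322,337) to (390,342), the mouse is at (340,406) and the screwdriver at (452,400). The scene view confirms the white tub with orange lid standing on the cover.

Run:
```python
from h import *
import pickle
c=pickle.load(open("top.pkl","rb"));s=pickle.load(open("scene.pkl","rb"));k=1.5625
def f(n,u,v,z): print(n,atz(c,(u+.5)/k-.5,(v+.5)/k-.5,z).round(1))
f("tub lid",331.5,268,136)
for n,u,v in(("FL",291,317),("FR",424,327)): f("cover"+n,u,v,96)
for n,u,v in(("hL",302,207),("hR",434,216)): f("hinge"+n,u,v,96)
for n,u,v in(("rL",308,166),("rR",437,175)): f("rear"+n,u,v,96)
f("barL",320,338,93);f("barR",391,343,93)
for u,v in((200,306),(269,316),(250,411),(181,401)): f("tray",u,v,35)
f("mouse",340,406,32);f("mouse far end",332,378,25);f("red",267,270,20);f("pink",259,226,20);f("sd handle",448,347,20)
print("scene tub lid",atz(s,494/k,264/k,136).round(1))
# crop
a=c["img"][95:235,120:290];b=s["img"][140:240,225:400]
A=cv2.resize(a,(660,544),interpolation=cv2.INTER_CUBIC);cv2.imwrite("pics/crop.png",A)
```

```text
tub lid [605.6 120.1 136. ]
coverFL [522.6 194.7  96. ]
coverFR [509.5 -44.3  96. ]
hingehL [727.4 184.4  96. ]
hingehR [714.7 -59.5  96. ]
rearrL [806.8 176.9  96. ]
rearrR [793.5 -64.1  96. ]
barL [486.2 141.4  93. ]
barR [479.9  14.1  93. ]
tray [547.1 382.   35. ]
tray [530.6 248.8  35. ]
tray [352.3 274.5  35. ]
tray [367.7 404.7  35. ]
mouse [365.1 107.8  32. ]
mouse far end [416.5 125.5  25. ]
red [622.5 261.2  20. ]
pink [710.6 282.   20. ]
sd handle [479.9 -92.9  20. ]
scene tub lid [612.3 116.7 136. ]
```

View pics/crop.png

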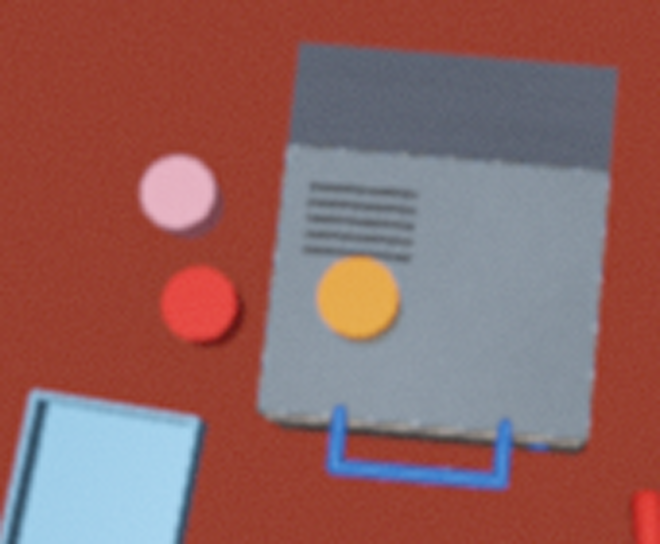

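The lid's size (about 57 mm) and its place on the cover fit the tub. I'm moving towards it and turning the jaws to the computer's x direction on the way, which is the handle grasp direction too.

>>> {"method": "play_rows", "body": {"plan": [[32,-26,0,0,0,-0.09,1],[32,-26,0,0,0,-0.09,1],[32,-26,0,0,0,-0.09,1],[32,-26,0,0,0,-0.09,1],[32,-26,0,0,0,-0.09,1]], "grip_force": 40}}

```text
time_s: 0.52
eef_pos: [286.3, 377.1, 229.0]
ee_rot: [-0.002, 0.344, 0.939, -0.001]
force: [1.3, 0.2, -0.7]
grip_width: 1.0
```

>>> {"method": "play_rows", "body": {"plan": [[32,-26,0,0,0,-0.09,1],[32,-26,0,0,0,-0.09,1],[32,-26,0,0,0,-0.09,1],[32,-26,0,0,0,-0.09,1],[32,-26,0,0,0,-0.09,1]]}}

```text
time_s: 0.93
eef_pos: [446.3, 243.3, 228.4]
ee_rot: [-0.003, 0.554, 0.832, -0.001]
force: [0.1, 0.9, -0.5]
grip_width: 0.998
```

>>> {"method": "play_rows", "body": {"plan": [[25,-26,0,0,0,-0.09,1],[25,-26,0,0,0,-0.09,1],[20,-20,0,0,0,-0.09,1],[0,0,0,0,0,0,1]]}}

```text
time_s: 1.27
eef_pos: [523.1, 161.6, 226.4]
ee_rot: [-0.003, 0.671, 0.742, -0.002]
force: [0.8, -0.1, 0.3]
grip_width: 1.001
```

>>> {"method": "play_rows", "body": {"plan": [[30,-15,-12,0,0,-0.08,1],[30,-15,-12,0,0,-0.07,1],[20,-10,-12,0,0,0,1],[3,-3,0,0,0,0,1],[0,0,0,0,0,0,1]]}}

```text
time_s: 1.68
eef_pos: [608.7, 115.7, 187.2]
ee_rot: [-0.004, 0.727, 0.686, -0.003]
force: [-0.7, 0.0, 0.7]
grip_width: 1.0
```

```bash
cat > w.py <<'E'
from h import *
import pickle,sys
n=sys.argv[1]
c=optics.capture("wrist");pickle.dump(c,open(n+".pkl","wb"))
cv2.imwrite(f"pics/{n}.png",cv2.resize(c["img"],(800,600),interpolation=cv2.INTER_CUBIC))
s=sense();print(s["eef_pos"],s["ee_rot"],s["joints"]);M=c["world_to_cam"];print(c["fx"],c["cx"],c["cy"],(-M[:3,:3].T@M[:3,3]).round(),M[:3,:3].round(2).tolist())
E
python3 w.py w1
```

```text
[608.15625422 116.07556377 187.0938302 ] [-0.00467531  0.72715385  0.686453   -0.0027759 ] [-0.00161666  0.56024407  1.24619201  0.00304834  1.34561842  0.05525566]
280.7498834578079 252.45677096904348 195.64352611394042 [616. 196. 329.] [[1.0, -0.06, -0.01], [0.05, 0.95, -0.31], [0.03, 0.31, 0.95]]
```

View pics/w1.png

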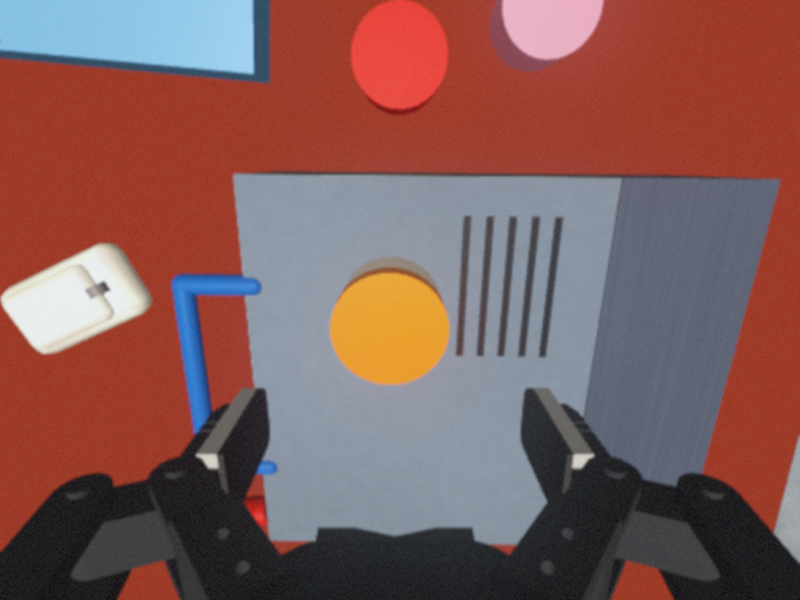

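The wrist view shows the orange lid centred at (390,327). The bar runs from (183,283) down to about (205,465), and the cover corners are at (235,174) and (620,178).

Run:
```python
from h import *
import pickle
c=pickle.load(open("w1.pkl","rb"));k=1.5625
f=lambda n,u,v,z:print(n,atz(c,(u+.5)/k-.5,(v+.5)/k-.5,z).round(1))
f("tub",389.5,327,136);f("tubL",330,327,136);f("tubR",449,327,136);f("barL",183,283,93);f("bar mid",195,370,93);f("armR",266,468,93);f("armL",250,287,93)
f("FL",235,174,96);f("HL",620,178,96)
```

```text
tub [607.  122.7 136. ]
tubL [578.9 124.3 136. ]
tubR [634.9 121.2 136. ]
barL [491.2 139.1  93. ]
bar mid [487.3  85.5  93. ]
armR [519.4  13.8  93. ]
armL [528.4 134.7  93. ]
FL [531.4 195.4  96. ]
HL [727.3 182.1  96. ]
```

>>> {"method": "play_rows", "body": {"plan": [[0,5,-28,0,0,0,1],[-1,1,-28,0,0,0,1],[0,0,-20,0,0,0,1],[0,0,-8,0,0,0,1],[0,0,0,0,0,0,1]]}}

```text
time_s: 2.15
eef_pos: [604.0, 126.8, 105.4]
ee_rot: [-0.003, 0.725, 0.689, -0.0]
force: [-0.3, 0.4, 0.7]
grip_width: 1.001
```

>>> {"method": "play_rows", "body": {"plan": [[3,-4,-5,0,0,0,1],[0,0,0,0,0,0,1],[0,0,0,0,0,0,1]]}}

```text
time_s: 2.4
eef_pos: [607.7, 123.7, 103.8]
ee_rot: [-0.001, 0.724, 0.69, 0.001]
force: [-0.4, 1.1, 1.0]
grip_width: 1.002
```

>>> {"method": "play_rows", "body": {"plan": [[0,0,0,0,0,0,0.2],[0,0,0,0,0,0,0],[0,0,0,0,0,0,-0.2],[0,0,0,0,0,0,-0.2],[0,0,0,0,0,0,-0.2]], "grip_force": 40}}

```text
time_s: 2.82
eef_pos: [608.7, 123.6, 106.9]
ee_rot: [-0.0, 0.724, 0.69, 0.003]
force: [0.1, -0.2, -1.7]
grip_width: 0.637
```

>>> {"method": "play_rows", "body": {"plan": [[0,0,0,0,0,0,-0.2],[0,0,0,0,0,0,-0.2],[0,0,0,0,0,0,-0.2]]}}

```text
time_s: 3.07
eef_pos: [608.7, 123.6, 106.6]
ee_rot: [-0.0, 0.724, 0.69, 0.003]
force: [-1.3, 0.5, 0.2]
grip_width: 0.641
```

>>> {"method": "play_rows", "body": {"plan": [[0,0,8,0,0,0,-0.3],[0,0,20,0,0,0,-0.3],[0,0,25,0,0,0,-0.3],[0,0,25,0,0,0,-0.3],[0,0,0,0,0,0,-0.3]], "grip_force": 50}}

```text
time_s: 3.48
eef_pos: [607.3, 123.5, 187.9]
ee_rot: [-0.002, 0.724, 0.689, 0.001]
force: [0.3, 0.3, -0.1]
grip_width: 0.641
```

>>> {"method": "play_rows", "body": {"plan": [[-18,24,0,0,0,0,-0.3],[-20,26,0,0,0,0,-0.3],[-20,26,0,0,0,0,-0.3],[-20,26,0,0,0,0,-0.3],[-20,26,0,0,0,0,-0.3]]}}

```text
time_s: 3.9
eef_pos: [508.7, 250.1, 189.0]
ee_rot: [0.0, 0.728, 0.686, 0.002]
force: [0.2, 0.4, -1.0]
grip_width: 0.641
```

>>> {"method": "play_rows", "body": {"plan": [[-20,26,0,0,0,0,-0.3],[-20,26,0,0,0,0,-0.3],[-14,18,0,0,0,0,-0.3],[0,0,0,0,0,0,-0.3]]}}

```text
time_s: 4.23
eef_pos: [447.4, 326.7, 189.0]
ee_rot: [-0.001, 0.726, 0.688, 0.002]
force: [0.5, 0.7, -1.3]
grip_width: 0.638
```

```bash
python3 w.py w2
```

```text
[448.48340437 325.48794997 188.97357582] [-2.77275583e-04  7.26218549e-01  6.87460656e-01  2.09484005e-03] [0.4154481  0.40923759 1.47506465 0.00203093 1.25353101 0.46963707]
280.7498834578079 252.45677096904348 195.64352611394042 [452. 407. 331.] [[1.0, -0.05, 0.0], [0.05, 0.95, -0.31], [0.01, 0.31, 0.95]]
```

View pics/w2.png

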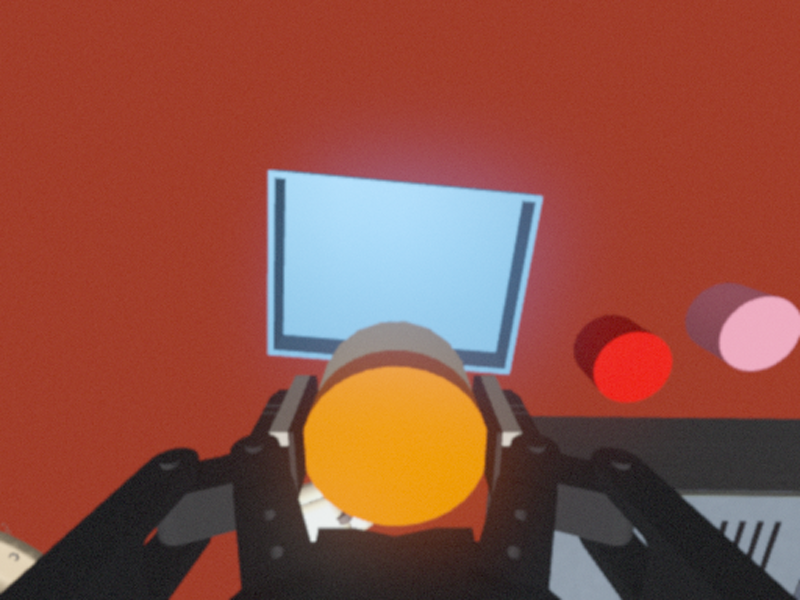

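The tub is firmly held over the tray: lid at (396,445), tray corners (268,170), (542,195), (511,374), (268,355), which puts the tray centre near (450,331). Lowering.

>>> {"method": "play_rows", "body": {"plan": [[1,4,-36,0,0,0,-0.3],[0,0,-36,0,0,0,-0.3],[0,0,-36,0,0,0,-0.3],[0,0,-30,0,0,0,-0.3],[0,0,-10,0,0,0,-0.3]]}}

```text
time_s: 4.7
eef_pos: [453.7, 327.3, 39.6]
ee_rot: [0.002, 0.727, 0.687, 0.007]
force: [-0.9, 0.4, -2.0]
grip_width: 0.641
```

>>> {"method": "play_rows", "body": {"plan": [[0,0,0,0,0,0,-0.3],[0,0,0,0,0,0,-0.3]]}}

```text
time_s: 4.87
eef_pos: [453.6, 324.9, 36.5]
ee_rot: [0.002, 0.727, 0.686, 0.005]
force: [0.2, 0.2, -1.1]
grip_width: 0.641
```

>>> {"method": "play_rows", "body": {"plan": [[-2,4,-12,0,0,0,-0.3],[0,0,-4,0,0,0,-0.3],[0,0,0,0,0,0,-0.3]]}}

```text
time_s: 5.12
eef_pos: [453.9, 328.8, 21.7]
ee_rot: [0.003, 0.728, 0.686, 0.007]
force: [0.2, 0.1, -2.4]
grip_width: 0.64
```

>>> {"method": "play_rows", "body": {"plan": [[0,0,-3,0,0,0,-0.3],[0,0,0,0,0,0,-0.3]]}}

```text
time_s: 5.28
eef_pos: [454.4, 329.1, 19.3]
ee_rot: [0.003, 0.728, 0.686, 0.008]
force: [0.1, 0.9, -1.6]
grip_width: 0.64
```

>>> {"method": "play_rows", "body": {"plan": [[0,0,-2,0,0,0,-0.3],[0,0,-1,0,0,0,-0.3],[0,0,0,0,0,0,-0.3]]}}

```text
time_s: 5.53
eef_pos: [455.0, 329.5, 17.0]
ee_rot: [0.003, 0.728, 0.686, 0.009]
force: [0.3, -0.4, -1.1]
grip_width: 0.641
```

>>> {"method": "play_rows", "body": {"plan": [[0,0,-1.5,0,0,0,-0.3],[0,0,0,0,0,0,-0.3]]}}

```text
time_s: 5.7
eef_pos: [455.1, 329.5, 15.6]
ee_rot: [0.003, 0.728, 0.686, 0.009]
force: [1.0, -0.4, -1.1]
grip_width: 0.641
```

>>> {"method": "play_rows", "body": {"plan": [[0,0,-1.5,0,0,0,-0.3],[0,0,0,0,0,0,-0.3]]}}

```text
time_s: 5.87
eef_pos: [455.5, 329.9, 15.7]
ee_rot: [0.003, 0.728, 0.686, 0.009]
force: [-0.9, 0.5, -2.5]
grip_width: 0.64
```

>>> {"method": "play_rows", "body": {"plan": [[0,0,-1.5,0,0,0,-0.3],[0,0,0,0,0,0,-0.3]]}}

```text
time_s: 6.03
eef_pos: [455.9, 330.2, 15.7]
ee_rot: [0.004, 0.728, 0.686, 0.01]
force: [-0.8, 0.5, -1.3]
grip_width: 0.64
```

>>> {"method": "play_rows", "body": {"plan": [[0,0,-3,0,0,0,-0.3],[0,0,0,0,0,0,-0.3]]}}

```text
time_s: 6.2
eef_pos: [456.5, 330.7, 16.0]
ee_rot: [0.004, 0.728, 0.686, 0.011]
force: [-0.3, 0.5, -2.2]
grip_width: 0.639
```

It won't go below the expected contact height, so it is on the floor. Releasing gently.

>>> {"method": "play_rows", "body": {"plan": [[0,0,0,0,0,0,0.3],[0,0,0,0,0,0,0.4],[0,0,0,0,0,0,0.5],[0,0,0,0,0,0,0.6],[0,0,0,0,0,0,0.6]]}}

```text
time_s: 6.62
eef_pos: [456.8, 330.8, 15.5]
ee_rot: [0.004, 0.728, 0.686, 0.011]
force: [-1.0, 0.8, -0.1]
grip_width: 0.8
```

>>> {"method": "play_rows", "body": {"plan": [[0,0,15,0,0,0,0.6],[0,0,30,0,0,0,0.6],[0,0,35,0,0,0,0.6],[0,0,35,0,0,0,0.6],[0,0,35,0,0,0,0.6]]}}

```text
time_s: 7.03
eef_pos: [451.8, 328.2, 162.0]
ee_rot: [0.001, 0.728, 0.686, 0.003]
force: [1.2, 0.7, 0.3]
grip_width: 0.798
```

>>> {"method": "play_rows", "body": {"plan": [[0,-30,15,0,0,0,0],[0,-35,10,0,0,0,-0.3],[0,-35,0,0,0,0,-0.4],[0,-35,0,0,0,0,-0.4],[0,-35,0,0,0,0,-0.4]]}}

```text
time_s: 7.45
eef_pos: [453.2, 158.4, 196.6]
ee_rot: [0.004, 0.725, 0.689, 0.011]
force: [0.7, 0.7, 0.1]
grip_width: 0.299
```

Run:
```python
from h import *
c=optics.capture("top");s=optics.capture("scene");w=optics.capture("wrist")
f=lambda i,s:cv2.resize(i,s,interpolation=cv2.INTER_CUBIC)
a=f(c["img"][170:280,100:290],(380,220));b=f(s["img"][130:240,220:410],(380,220))
cv2.imwrite("pics/after.png",np.vstack([np.hstack([a,b]),f(w["img"][:,:],(507,380))[:, :].copy() if 0 else cv2.copyMakeBorder(f(w["img"],(507,380)),0,0,0,253,0)]))
```

```text
(no output)
```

View pics/after.png

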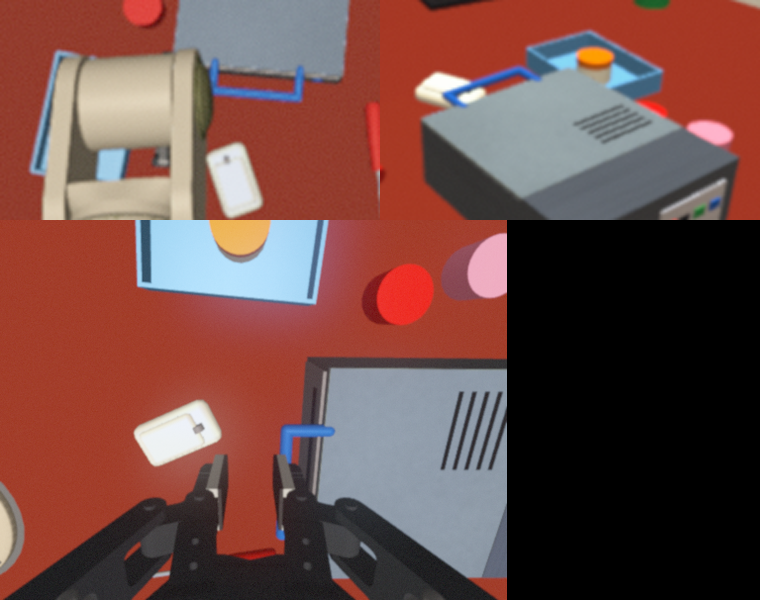

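The tub stands upright in the blue tray (scene crop, lid at (595,57)), and the mouse and screwdriver are unmoved. Next I go above the bar and tilt the tool about 0.3 rad forwards.

>>> {"method": "play_rows", "body": {"plan": [[0,-25,0,-0.005,-0.1,0,-0.4],[3,-28,-5,-0.005,-0.1,0,-0.4],[5,-25,-10,-0.005,-0.1,0,-0.4],[2,-4,-10,0,0,0,-0.4],[0,0,0,0,0,0,-0.4]]}}

```text
time_s: 8.02
eef_pos: [464.6, 77.2, 170.3]
ee_rot: [0.117, 0.714, 0.68, 0.119]
force: [0.1, 0.8, -0.5]
grip_width: 0.301
```

```bash
python3 w.py w3
python3 - <<'E'
from h import *
import pickle
c=pickle.load(open("w3.pkl","rb"))
from scipy.spatial.transform import Rotation as R
q=sense()["ee_rot"];r=R.from_quat([q[1],q[2],q[3],q[0]]).as_matrix();print("toolz",r[:,2].round(3),"tooly",r[:,1].round(3))
b,g,rr=[c["img"][...,i].astype(int) for i in range(3)]
m=(b-rr>60)&(b-g>40);ys,xs=np.nonzero(m)
for y in range(ys.min(),ys.max(),8):
    x=xs[ys==y]
    if len(x): print(y,x.min(),x.max(),atz(c,x.min(),y,93).round(1),atz(c,x.max(),y,93).round(1))
E
```

```text
[464.82741378  77.66544528 171.04601298] [0.11736664 0.71365553 0.68029064 0.11885074] [-0.09874491  0.09548153  1.97926822  0.03990467  0.73261964 -0.07604901]
280.7498834578079 252.45677096904348 195.64352611394042 [422. 158. 305.] [[0.94, -0.05, 0.33], [0.15, 0.95, -0.28], [-0.3, 0.32, 0.9]]
toolz [ 0.329 -0.006 -0.944] tooly [ 0.943 -0.047  0.329]
122 250 287 [493.5 143.8  93. ] [525.  141.7  93. ]
130 240 299 [485.1 138.4  93. ] [535.9 134.5  93. ]
138 240 253 [484.7 132.3  93. ] [495.4 131.4  93. ]
146 240 253 [484.3 126.2  93. ] [495.1 125.2  93. ]
154 240 253 [483.9 119.9  93. ] [494.7 118.8  93. ]
162 240 253 [483.5 113.5  93. ] [494.4 112.3  93. ]
170 240 253 [483.1 107.1  93. ] [494.1 105.7  93. ]
178 240 253 [482.7 100.5  93. ] [493.8  99.   93. ]
186 240 252 [482.2  93.8  93. ] [492.6  92.3  93. ]
194 240 252 [481.8  87.   93. ] [492.2  85.4  93. ]
202 240 252 [481.4  80.   93. ] [491.9  78.3  93. ]
210 240 252 [480.9  73.   93. ] [491.5  71.1  93. ]
218 240 252 [480.4  65.8  93. ] [491.1  63.8  93. ]
226 240 252 [480.   58.4  93. ] [490.7  56.3  93. ]
234 240 252 [479.5  51.   93. ] [490.4  48.7  93. ]
242 240 251 [479.   43.4  93. ] [489.   41.2  93. ]
250 240 251 [478.5  35.6  93. ] [488.6  33.3  93. ]
258 240 275 [478.   27.7  93. ] [511.6  19.6  93. ]
266 240 275 [477.5  19.7  93. ] [511.4  11.   93. ]
```

View pics/w3.png

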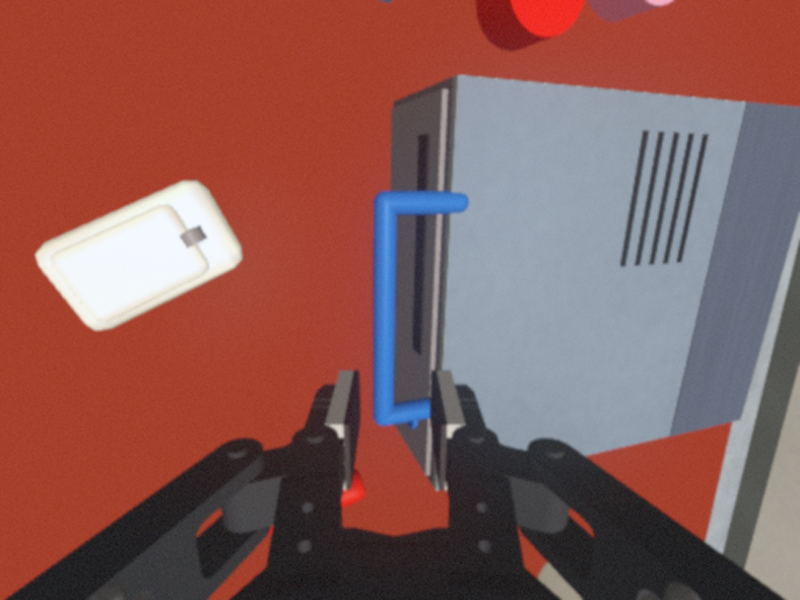

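The bar is centred at about (486.5, 79, 93); in the picture it runs (385,195) to (385,420). Descending along the tool axis.

>>> {"method": "play_rows", "body": {"plan": [[-5,1,0,0,0,0,-0.4],[7,0,-21,0,0,0,-0.4],[7,0,-20,0,0,0,-0.4],[3,0,-9,0,0,0,-0.4],[0,0,0,0,0,0,-0.4]]}}

```text
time_s: 8.48
eef_pos: [478.9, 84.0, 122.9]
ee_rot: [0.118, 0.711, 0.682, 0.121]
force: [-0.8, 0.0, -0.2]
grip_width: 0.299
```

>>> {"method": "play_rows", "body": {"plan": [[-3,-4,0,0,0,0,-0.4],[0,0,0,0,0,0,-0.4],[5,0,-16,0,0,0,-0.4],[3,0,-9,0,0,0,-0.4],[0,0,0,0,0,0,-0.4]]}}

```text
time_s: 8.9
eef_pos: [485.1, 81.1, 101.4]
ee_rot: [0.119, 0.71, 0.683, 0.123]
force: [-0.4, 0.3, -0.1]
grip_width: 0.299
```

>>> {"method": "play_rows", "body": {"plan": [[3,-1,-12,0,0,0,-0.4],[3,0,-11,0,0,0,-0.4],[1,0,-4,0,0,0,-0.4],[0,0,0,0,0,0,-0.4],[0,0,0,0,0,0,-0.4]]}}

```text
time_s: 9.32
eef_pos: [493.3, 80.1, 77.1]
ee_rot: [0.121, 0.71, 0.683, 0.124]
force: [-0.2, 0.6, 0.3]
grip_width: 0.297
```

```bash
python3 w.py w4
```

```text
[493.33084926  80.12584752  77.21594036] [0.12081167 0.70958927 0.68293723 0.12443612] [-0.08903981  0.31386216  2.01497246  0.06433615  0.46610633 -0.10318272]
280.7498834578079 252.45677096904348 195.64352611394042 [448. 161. 211.] [[0.94, -0.04, 0.34], [0.14, 0.95, -0.28], [-0.31, 0.31, 0.9]]
```

View pics/w4.png

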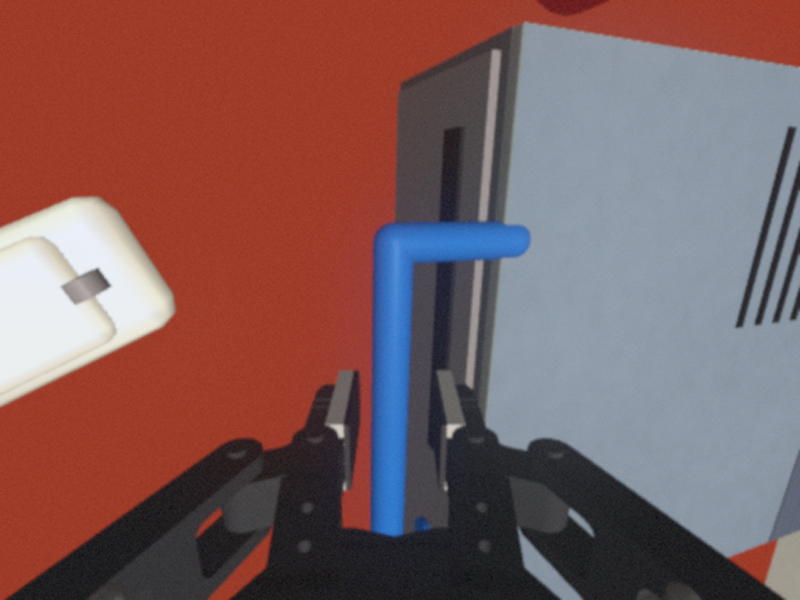

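The bar (x≈390 px) sits between the pads at (348,430) and (447,430), and the rear finger is clear of the cover edge. Closing.

>>> {"method": "play_rows", "body": {"plan": [[0,0,-1,0,0,0,-0.6],[0,0,0,0,0,0,-0.9],[0,0,0,0,0,0,-1],[0,0,0,0,0,0,-1],[0,0,0,0,0,0,-1]], "grip_force": 50}}

```text
time_s: 9.78
eef_pos: [491.5, 80.3, 76.9]
ee_rot: [0.119, 0.71, 0.683, 0.124]
force: [1.6, 0.3, -3.4]
grip_width: 0.122
```

>>> {"method": "play_rows", "body": {"plan": [[0,0,0,0,0,0,-1],[0,0,0,0,0,0,-1],[0,0,4,0,0,0,-1],[0,0,6,0,0,0,-1],[0,0,0,0,0,0,-1]]}}

```text
time_s: 10.2
eef_pos: [491.8, 80.3, 87.7]
ee_rot: [0.119, 0.71, 0.682, 0.124]
force: [2.4, 1.2, -4.4]
grip_width: 0.115
```

Grasped: the width matches the bar and the cover pulls down with about 4 N. Following the arc (expected TCP at 45°: about (562, 76.5, 242)).

>>> {"method": "play_rows", "body": {"plan": [[1,0,12,0,0,0,-1],[2,0,12,0,0,0,-1],[2,0,12,0,0,0,-1],[3,0,11,0,0,0,-1],[0,0,0,0,0,0,-1]]}}

```text
time_s: 10.62
eef_pos: [499.1, 79.7, 136.4]
ee_rot: [0.119, 0.711, 0.682, 0.122]
force: [3.7, 0.6, -5.2]
grip_width: 0.115
```

>>> {"method": "play_rows", "body": {"plan": [[3,0,11,0,0,0,-1],[4,0,11,0,0,0,-1],[5,-1,11,0,0,0,-1],[5,0,10,0,0,0,-1],[0,0,0,0,0,0,-1]]}}

```text
time_s: 11.03
eef_pos: [513.2, 78.6, 176.6]
ee_rot: [0.115, 0.712, 0.683, 0.119]
force: [4.0, -1.5, -7.2]
grip_width: 0.114
```

>>> {"method": "play_rows", "body": {"plan": [[6,0,11,0,0,0,-1],[7,-1,11,0,0,0,-1],[8,0,10,0,0,0,-1],[7,-1,9,0,0,0,-1],[0,0,0,0,0,0,-1]]}}

```text
time_s: 11.45
eef_pos: [531.1, 77.6, 209.4]
ee_rot: [0.104, 0.713, 0.685, 0.109]
force: [4.6, -1.0, -8.9]
grip_width: 0.115
```

Run:
```python
from h import *
s=optics.capture("scene");w=optics.capture("wrist");t=sense()
print(t["wrist_torque"],t["force"],t["eef_pos"],t["ee_rot"])
f=lambda i,s:cv2.resize(i,s,interpolation=cv2.INTER_CUBIC)
cv2.imwrite("pics/mid.png",np.hstack([f(s["img"][80:260,230:410],(400,400)),f(w["img"][120:384,120:384],(400,400))]))
```

```text
[-0.02194192  1.0723703  -0.25760472] [-3.19447789 -0.6367447  -3.23898012] [530.19088752  77.63207323 207.98329728] [0.10361738 0.71276092 0.68524711 0.10803566]
```

View pics/mid.png

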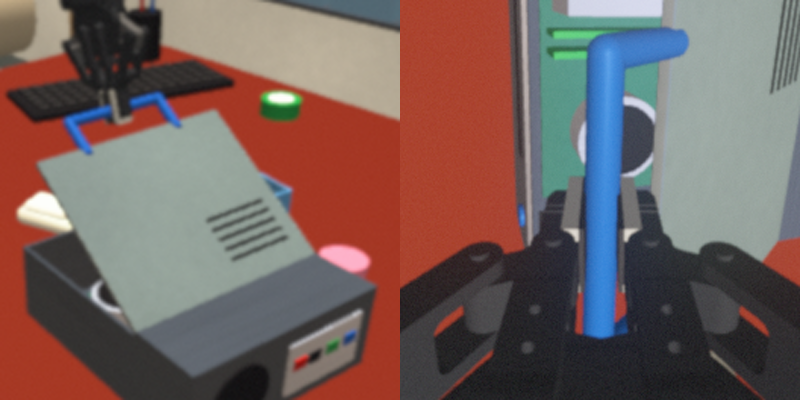

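The grasp is good and the cover is at about 34° by geometry. Continuing.

>>> {"method": "play_rows", "body": {"plan": [[7,0,9,0,0,0,-1],[8,-1,9,0,0,0,-1],[8,0,8,0,0,0,-1],[6,0,6,0,0,0,-1],[0,0,0,0,0,0,-1]]}}

```text
time_s: 11.97
eef_pos: [550.0, 76.3, 234.5]
ee_rot: [0.095, 0.713, 0.687, 0.098]
force: [-1.1, 0.5, -5.9]
grip_width: 0.117
```

```bash
cat > ang.py <<'E'
from h import *
from scipy.spatial.transform import Rotation as R
t=sense();q=t["ee_rot"];z=R.from_quat([q[1],q[2],q[3],q[0]]).as_matrix()[:,2]
b=t["eef_pos"]-17*z; d=np.array([720.5-b[0],b[2]-90])
print("t",t["time_s"],"tcp",t["eef_pos"].round(1),"toolz",z.round(3),"bar",b.round(1),"r",np.hypot(*d).round(1),"ang",np.degrees(np.arctan2(d[1],d[0])-.0128).round(2),"F",t["force"].round(1),t["grip_width"])
E
python3 ang.py
```

```text
t 11.9667 tcp [550.   76.3 234.5] toolz [ 0.27  -0.002 -0.963] bar [545.4  76.3 250.8] r 237.8 ang 41.83 F [-1.1  0.5 -5.9] 0.11745159916072775
```

>>> {"method": "play_rows", "body": {"plan": [[4,0,4,0,0,0,-1],[5,0,4,0,0,0,-1],[0,0,0,0,0,0,-1],[0,0,0,0,0,0,-1]]}}

```text
time_s: 12.3
eef_pos: [553.7, 76.0, 238.6]
ee_rot: [0.09, 0.714, 0.688, 0.092]
force: [-4.9, -0.7, -2.6]
grip_width: 0.118
```

```bash
python3 ang.py
python3 - <<'E'
from h import *
import pickle
c=optics.capture("scene");pickle.dump(c,open("fin.pkl","wb"))
im=c["img"][80:230,240:400];S=5
cv2.imwrite("pics/fin.png",cv2.resize(im,(800,750),interpolation=cv2.INTER_CUBIC)[:600])
# model prediction of cover front corners (top face) and bar ends for angles
x=np.array([.9986,-.053,0]);y=np.array([.053,.9986,0]);z=np.array([0,0,1.]);H=np.array([720.5,63.5,90])
for a in(40,43,45,47):
    r=np.radians(a);d=-x*np.cos(r)+z*np.sin(r);n=x*np.sin(r)+z*np.cos(r)
    print(a,[tuple((np.array(proj(c,H+200*d+6*n+s*120*y))-[240,80])*S+2) for s in(1,-1)],"bar",[tuple((np.array(proj(c,H+235*d+3*n+s*60*y))-[240,80])*S+2) for s in(1,-1)])
print("hinge",[tuple((np.array(proj(c,H+6*z+s*120*y))-[240,80])*S+2) for s in(1,-1)])
E
```

```text
t 12.3 tcp [553.7  76.  238.6] toolz [ 0.255 -0.003 -0.967] bar [549.4  76.  255. ] r 237.7 ang 43.22 F [-4.9 -0.7 -2.6] 0.1177026922198273
40 [(np.float64(449.8158154629165), np.float64(221.09990845589434)), (np.float64(44.34107490603421), np.float64(341.9268036391986))] bar [(np.float64(320.8194086593515), np.float64(191.888096406464)), (np.float64(118.74010929845394), np.float64(247.41709744667017))]
43 [(np.float64(461.37052704122493), np.float64(210.34950628000442)), (np.float64(52.88618889368604), np.float64(330.9977411910361))] bar [(np.float64(332.9275974708214), np.float64(178.24635495510427)), (np.float64(129.0778153075571), np.float64(233.53777815914538))]
45 [(np.float64(469.4882084202355), np.float64(203.6010667313283)), (np.float64(58.99375731003116), np.float64(324.1976004345751))] bar [(np.float64(341.50310796366466), np.float64(169.607499142172)), (np.float64(136.46697096032239), np.float64(224.77363958619702))]
47 [(np.float64(477.9350421778498), np.float64(197.2043093452265)), (np.float64(65.43134019875762), np.float64(317.8057178833069))] bar [(np.float64(350.48229295408316), np.float64(161.3546073963048)), (np.float64(144.25723351388922), np.float64(216.42357945732118))]
hinge [(np.float64(653.095004690124), np.float64(566.081943212766)), (np.float64(255.34122968593476), np.float64(747.0434563447243))]
```

View pics/fin.png

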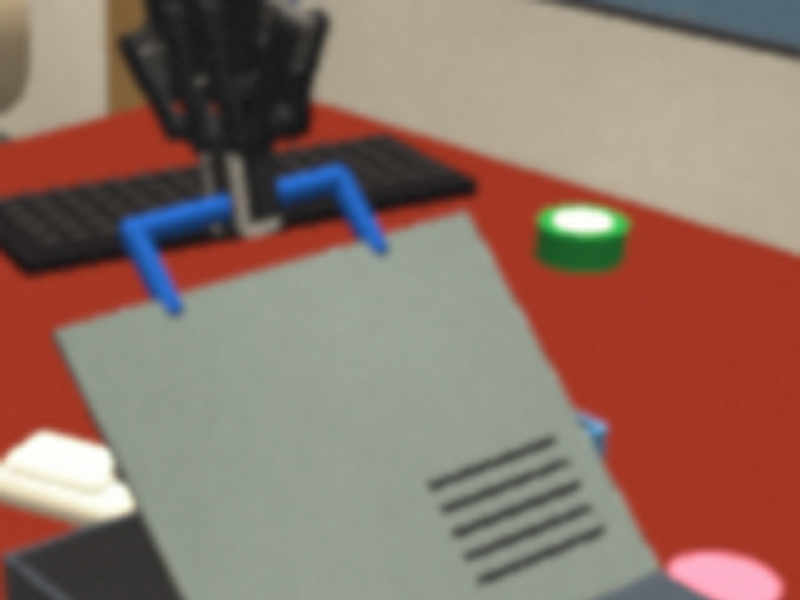

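The model fit to cover corners (467,212) and (56,330) gives about 43.5°, and the kinematics give 43.2–43.9°. One more small nudge of about 1.3°.

>>> {"method": "play_rows", "body": {"plan": [[4,0,4,0,0,0,-1],[4,0,4,0,0,0,-1],[0,0,0,0,0,0,-1],[0,0,0,0,0,0,-1]]}}

```text
time_s: 12.68
eef_pos: [557.1, 75.7, 242.5]
ee_rot: [0.086, 0.714, 0.689, 0.087]
force: [-6.5, 0.1, 0.5]
grip_width: 0.119
```

```bash
python3 ang.py
```

```text
t 12.6833 tcp [557.1  75.7 242.5] toolz [ 0.243 -0.004 -0.97 ] bar [553.   75.8 259. ] r 238.0 ang 44.53 F [-6.5  0.1  0.5] 0.11914432469838698
```

Run:
```python
from h import *
c=optics.capture("scene");t=optics.capture("top")
a=cv2.resize(c["img"][80:200,240:360],(600,600),interpolation=cv2.INTER_CUBIC)
b=cv2.resize(t["img"][120:270,120:190],(200,429),interpolation=cv2.INTER_CUBIC)
o=np.zeros((600,800,3),np.uint8);o[:,:600]=a;o[:429,600:]=b
cv2.imwrite("pics/fin2.png",o)
```

View pics/fin2.png

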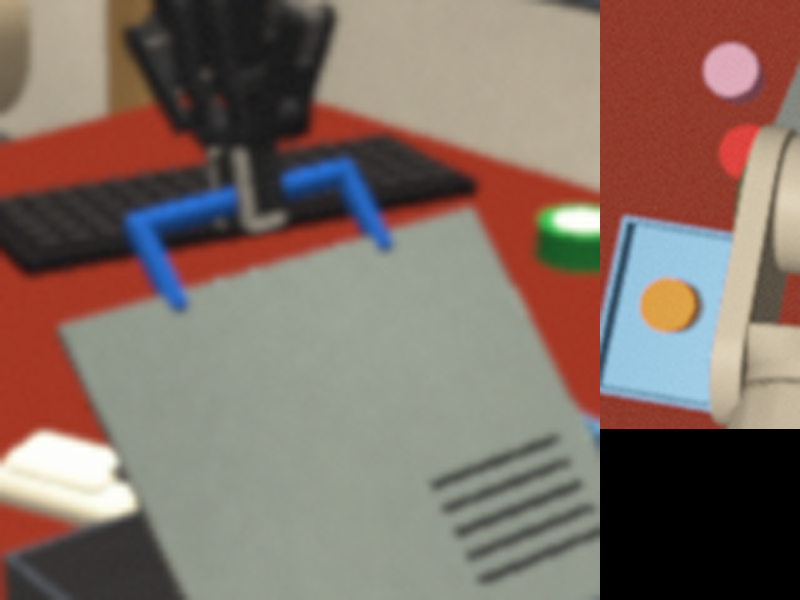

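The cover corners at (472,207) and (60,325) give about 45°, and the tub stands upright in the tray (lid at (669,304)). A stillness check comes next, then I hand in.

>>> {"method": "play_rows", "body": {"plan": [[0,0,0,0,0,0,-1],[0,0,0,0,0,0,-1],[0,0,0,0,0,0,-1]]}}

```text
time_s: 13.03
eef_pos: [555.0, 75.9, 240.4]
ee_rot: [0.085, 0.714, 0.689, 0.086]
force: [-6.3, -1.5, 1.5]
grip_width: 0.116
```

```bash
python3 ang.py && python3 -c "
from rig import sense,ctrl
import numpy as np
d=np.abs(sense()['dq']).max();print(d)
print(ctrl.finish_job())" && python3 ang.py
```

```text
t 13.0333 tcp [555.   75.9 240.4] toolz [ 0.24  -0.004 -0.971] bar [550.9  75.9 256.9] r 237.9 ang 43.82 F [-6.3 -1.5  1.5] 0.11623487638478505
0.025626604116815426
the job is handed in; nothing more can be done
None
the job is handed in; nothing more can be done
```

The job is handed in, with the tub in the blue tray and the cover held open. The cover had sagged slightly at hand-in, to about 44° rather than 45°.

- **Tub:** I took it off the cover and lowered it into the blue tray until it touched the floor before releasing it. Pictures afterwards showed it upright there. The mouse looked untouched in later views. I last saw the screwdriver in place before the cover lift. I had no reason to touch the spray can, but I did not look at it again after the first pictures.
- **Cover:** I gripped it by the blue bar and lifted it. In the last picture the cover corners put it at about 45° (44.0 to 45.6°), and the arm's position gave 44.5 to 45.2°.
- **Sag at hand-in:** I then ran three rows without movement to check stillness. The tool sank about 2 mm, which put the arm-based angle at 43.8°, or about 44.5° going by bar height alone. I handed in without correcting this.
- **Stillness:** The fastest joint was at 0.026 rad/s at hand-in, so it was nearly but not perfectly still. The gripper was still closed on the bar, and the clock stood at 13 s of the 61 s allowed.
- **Disagreement:** The bar's distance from my estimated hinge came out at 238 mm instead of 235 mm, so the angles are good to about 1°.

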